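Lay up a grate in the tack-weld jig and hold the slat home against the sprung end stop

TASK

Make up the grate joint in the tack-weld jig: lay the loose short runner down in the jig's empty nest, parallel to the runner already there, let go of it, then lay the long slat square across both runners between its guide dowels. Push the slat endwise against the sprung plunger until its end is hard up against the end stop and keep it pressed there for tacking: you finish still holding it against the stop, with the slat down on both runners. Set the bars down rather than dropping them, and leave the other things on the bench where they are.

Things in the scene. Friction and masses are not known exactly. Their poses are not given: they have to be found in the camera images.
- runner_mid (a point): hot-rolled grey steel flat bar, 25 mm wide and 10 mm thick, 150 mm long, about 0.3 kg, lying flat on the bench at the start: the loose runner. The point is its centre; x along its length, z up (a half turn makes no difference).
- slat_mid (a point): hot-rolled grey steel flat bar, 25 mm wide and 10 mm thick, 260 mm long, about 0.5 kg, lying flat on the bench at the start: the slat. The point is its centre; x along its length, z up (a half turn makes no difference).
- jig: The tack-weld jig: a dark steel plate clamped to the bench, 196 mm (x) by 304 mm (y) by 12 mm, with upright round-nosed steel dowels of 12 mm diameter and an end stop. Its y axis is the push direction, towards the end stop; runners lie along its x. The origin is on the bench under the home slat's centre (plate from 137 mm before it to 167 mm beyond it along y).
- nest (a point): Where the centre of the runner lies when seated in the empty nest (underside on the plate, so 17 mm above the bench); it lies along x. Axes as the jig's. Dowels with tops 30 mm above the bench: two beside each side of the runner (66 mm from the point along x either way, 3 mm clear of its side) and one beyond each end (2.5 mm clear).
- far_nest (a point): The other nest, alike, 120 mm further along y: seated centre of the runner that already lies there.
- slat_home (a point): Where the centre of the slat is when home: on top of both runners (27 mm above the bench), midway between the nests, lying along y, far end on the end stop. Axes as the jig's. Its guide dowels (tops 44 mm above the bench) stand in pairs 124 mm before and 92 mm beyond this point along y, 2.5 mm clear of the slat on either side. Lay it down 15 to 30 mm short of home, clear of the plunger.
- end_stop: Grey block fixed on the jig's plate, 56 mm wide, top 46 mm above the bench; its flat face, the hard stop, is 130 mm beyond slat_home along y. Listed with the jig's origin and axes, not its own centre.
- set_runner_mid (a point): Centre of the runner that already lies loose in the far nest, 150 x 25 x 10 mm; x along its length.
- offcut: 70 x 25 x 10 mm piece of the same flat bar, lying on the bench between the bars and the jig; not needed. Origin under its centre.
- tape_measure: Yellow tape measure, 66 x 34 x 60 mm, not needed.
- cup_brush_a: Wire cup brush, 72 mm across, 48 mm high, not needed.
- cup_brush_b: A second wire cup brush, same size, not needed.
- wrench: Open-ended wrench, 220 mm, lying beyond the bars, not needed.
- hammer: Hammer, 320 mm, lying to the right of the bars, not needed.
- g_clamp: Red G-clamp lying flat beyond the jig, 150 x 90 mm, not needed.
- plunger (a joint): Travel (m) of the sprung plunger: a round brass nose, 10 mm across, standing 12 mm out of the middle of the end stop's face at the height of the slat's end. 0 out, 0.012 flush with the face. Spring 3 N at first, 9 N when flush; it pushes a slat that is let go back out. The slat's friction on the runners adds about 2 to 6 N to the push.

How it is judged:
On the way, in this order (a step that is already met when the one before it is completed fails the run):
1. the loose runner lies in the empty nest and has been let go (horizontal distance between runner_mid and nest below 0.007 m and z of runner_mid in the frame of nest between -0.0035 and 0.0035 m and angle between the x axis of runner_mid and the x axis of nest, either way round below 0.06 rad and contact force between the fingers and runner below 0.1 N), for 0.2 s.
2. the slat lies square across both runners between its guide dowels (x of slat_mid in the frame of slat_home between -0.006 and 0.006 m and z of slat_mid in the frame of slat_home between -0.0035 and 0.0035 m and angle between the x axis of slat_mid and the y axis of slat_home, either way round below 0.05 rad and y of slat_mid in the frame of slat_home between -0.06 and 0.0035 m), for 0.1 s.
At the end, for the whole second after the job is handed in: All through the last second: runners in their nests within 7 mm; slat on both (height 3.5 mm, sideways 6 mm, square within 3 deg), its end on the stop (2 mm, over 1 N), plunger in by over 10.5 of 12 mm, the robot bearing on the slat (over 3 N), slat at rest (horizontal distance between runner_mid and nest below 0.007 m and z of runner_mid in the frame of nest between -0.0035 and 0.0035 m and angle between the x axis of runner_mid and the x axis of nest, either way round below 0.06 rad and horizontal distance between set_runner_mid and far_nest below 0.007 m and z of set_runner_mid in the frame of far_nest between -0.0035 and 0.0035 m and angle between the x axis of set_runner_mid and the x axis of far_nest, either way round below 0.06 rad and x of slat_mid in the frame of slat_home between -0.006 and 0.006 m and z of slat_mid in the frame of slat_home between -0.0035 and 0.0035 m and angle between the x axis of slat_mid and the y axis of slat_home, either way round below 0.05 rad and y of slat_mid in the frame of slat_home between -0.002 and 0.0035 m and value of joint plunger above 0.0105 m and contact force between slat and end_stop above 1 N and contact force between any of the fingers, the arm and slat above 3 N and linear speed of slat below 0.01 m/s); the arm keeps its last pose, push and grip.
It fails at once if another thing on the bench is disturbed (moved by over 30 mm) (distance of any of offcut, tape_measure, cup_brush_a, cup_brush_b, wrench, hammer, g_clamp from where it was at the start of the episode above 0.03 m).
It fails at once if a bar is dropped ((linear speed of runner above 0.7 m/s and contact force between the fingers and runner below 0.1 N) or (linear speed of slat above 0.7 m/s and contact force between the fingers and slat below 0.1 N)).
It also fails if it takes over 58 s, if anything falls off the work surface, if the arm or the gripper's body presses on something with over 40 N, if the wrist force passes 120 N, or if a joint passes its speed limit or range.

ROBOT

A 6-joint arm with a two-finger parallel gripper is mounted at the origin on the work surface. World frame = base frame: x ahead of the robot, y to its left, z up, the work surface at z = 0. Lengths are in m, angles in rad, forces in N, time in s.
With the tool pointing down it reaches from about 0.35 to 0.775 m from the base axis. Payload 7.3 kg.
Tool frame: the origin (TCP) lies on the centre line of the jaws, within the pads' length; the fingertips stand bot.tip_extent ahead of it and the grasp point (between the pads) is the TCP (bot.tip_extent is the distance from the TCP to the fingertips, in m); z points along the fingers, y is the line along which they close (so a half turn about z gives the same grasp; the last joint's range is limited). The gripper opens to 92 mm and grips with 3 to 60 N. Pads are 19 mm wide; open, the fingers measure 130 mm over their backs; the gripper's body (75 mm by 190 mm) begins 47 mm behind the grasp point.
Start: joints at [-1.348, 0.342, 1.524, -0, 1.275, -0.146], TCP at [0.189, -0.49, 0.246] pointing down, gripper open.
Joint ranges: [-2.53, 2.53], [-0.77, 2.02], [0.04, 2.7], [-1, 4.14], [0.28, 2.66], [-3.11, 3.11]. Speed limits (rad/s): [2.57, 2.57, 3.14, 3.14, 3.14, 3.14].

INTERFACE

Orientations are given as a unit quaternion [w, x, y, z].
In Python, from rig import bot gives the robot as it stands. The module is installed in compiled form; this text tells all that it offers.
- The arm moves only by the tool apply_moves, never from a script. Its argument "moves" is a list of rows, each a list of 2 entries, a list of its own where there are three numbers: the shift along the tool's x, y, z in cm, then the turn, a rotation vector about the tool's x, y, z in rad. In form: [[[dx, dy, dz], [wx, wy, wz]], ...]. A call has 1 to 8 rows; each row shifts and turns the commanded pose from where the row before left it, along the tool's axes as they then stand; what a row does not reach is not made up. A row lasts 1/10 s, in which the tool goes at most 50 mm and 8.59 degrees, less where a joint would pass 70% of its speed; a pose out of reach is approached as far as the arm can. A call with a gripper value outside its range is refused whole. "hand" is the finger opening in cm, from 0 to 9.18, set as the call begins (left out, the last holds). The fingers move at their own pace and stop on an object; "grip_force" is the grip in N (left out, the last holds). Time passes only in rows, so rows that do not move let the fingers close. It gives the time, the measured TCP pose, the force, the opening and the grip force at its end, in the units of the state.
- bot.read_state(): the state, without advancing time (a new reading comes with each control period).
- bot.grab_frame(name): name is "scene" or "top"; returns a dict with "color" (384x512x3 uint8, red, green, blue), "depth" (384x512 float32, m along the optical axis (not along the pixel's ray), 0 where there is no reading), "K" (3x3 intrinsics, pixels), "k1" (the pictures are not rectified: a ray, as slopes to the right and down, at radius r is drawn at 1 + k1 r^2 times it, then the intrinsics apply), "world_from_camera" (4x4, takes a point from camera to world coordinates). Camera axes: x right, y down, z forward; pixel columns grow to the right and rows downward; lengths in m; the calibration is good to about 2 mm. A picture is of the moment at which its call begins.
- bot.sign_off(): hands the job in; it is judged then, once.
The state is a dict: "time": time; "joints": joint angles; "dq": joint speeds; "effort": joint torques, N m; "tcp_pos": TCP position; "orientation": TCP orientation; "contact_force": force on the tool from outside, world axes, zero at the start; "ft_torque": the same for the moment, N m; "width": finger opening in m; "finger_force": force on a finger pad.
Only numpy, scipy, OpenCV 4.12 (cv2) and the standard library are available. Lean on these libraries where they do the work, as an engineer would, in place of code of your own. Each camera call takes 0.05 s, during which the arm holds its last target. There are 200 camera calls.

## Working session

There is one attempt and no reset: what is moved stays moved. The work goes in short steps, Python scripts to look and compute and a tool call to move; the robot and the scene stay as the last step left them, time stands still between calls to the robot, and variables do not carry over. Pictures are saved under pics/ and viewed, at most 10 in all, crops included, and the job is handed in when it is done.

Besides the shell and the picture viewer there is one more tool, called after "Emit:" in YAML: its name, and indented under it one key for each argument. apply_moves: Moves the arm, as the interface text tells. Its arguments: {"type":"object","properties":{"moves":{"type":"array","items":{"type":"array"}},"hand":{"type":"number"},"grip_force":{"type":"number"}},"required":["moves"]}

```bash
mkdir -p pics; python3 - <<'E'
from rig import bot
import cv2,numpy as np
print(bot.tip_extent,bot.read_state())
for n in("top","scene"):
    f=bot.grab_frame(n);np.savez(f"pics/{n}0.npz",**f)
    print(n,f["K"],f["k1"],f["world_from_camera"])
    cv2.imwrite(f"pics/{n}0.png",cv2.resize(f["color"][...,::-1],None,fx=1.5,fy=1.5))
E
```

```text
0.019 {'time': 0.0, 'joints': array([-1.34799392e+00,  3.42721156e-01,  1.52504153e+00, -8.35623325e-06,
        1.27537894e+00, -1.46002295e-01]), 'dq': array([ 0.00042758, -0.00107706,  0.00035524, -0.00012397, -0.00244192,
        0.00097914]), 'effort': array([ 2.11041042e-03, -4.31237304e+01, -2.44223160e+01,  7.19958334e-02,
        5.57671837e-02, -1.16507103e-04]), 'tcp_pos': array([ 0.18919451, -0.48931309,  0.2450372 ]), 'orientation': array([-7.73759833e-04,  9.83045492e-01,  1.83360195e-01, -3.37261637e-05]), 'contact_force': array([-0.01322072,  0.3480971 ,  0.83056831]), 'ft_torque': array([-0.03376584, -0.03260531,  0.03247042]), 'finger_force': 0.0, 'width': 0.09164191493280935}
top [[400.48315591   0.         248.632366  ]
 [  0.         400.48315591 192.5707455 ]
 [  0.           0.           1.        ]] -0.06340256416984659 [[ 0.00787146 -0.99843693  0.05533297  0.48679788]
 [-0.99995829 -0.00760296  0.00506128 -0.11143836]
 [-0.00463267 -0.0553705  -0.99845513  1.17178282]
 [ 0.          0.          0.          1.        ]]
scene [[462.47216865   0.         254.21578121]
 [  0.         462.47216865 190.82707023]
 [  0.           0.           1.        ]] 0.01456070841751659 [[-0.62525274  0.42261826 -0.65608903  1.4387317 ]
 [ 0.78040419  0.34431429 -0.52193579  0.57533849]
 [ 0.00532123 -0.83835641 -0.54509651  0.77964572]
 [ 0.          0.          0.          1.        ]]
```

View pics/top0.png

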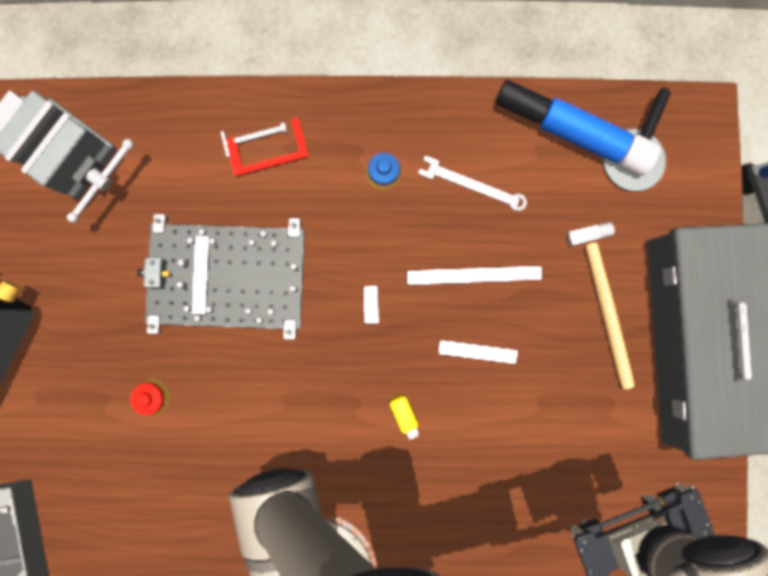

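View pics/scene0.png

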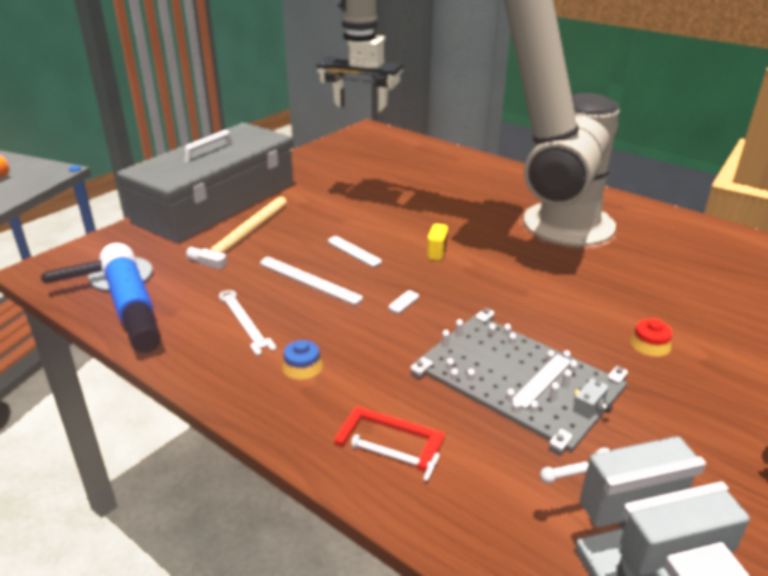

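```bash
cat > h.py <<'E'
import numpy as np,cv2
def ray(f,uv):
    K=f["K"];k=float(f["k1"]);p=(np.atleast_2d(uv)-[K[0,2],K[1,2]])/K[0,0]
    q=p.copy()
    for _ in range(8): q=p/(1+k*(q**2).sum(1,keepdims=True))
    T=f["world_from_camera"];return T[:3,3],np.c_[q,np.ones(len(q))]@T[:3,:3].T
def plane(f,uv,z):
    o,d=ray(f,uv);return (o+d*((z-o[2])/d[:,2])[:,None])[:,:2]
def proj(f,P):
    T=f["world_from_camera"];c=(np.atleast_2d(P)-T[:3,3])@T[:3,:3];q=c[:,:2]/c[:,2:]
    q=q*(1+float(f["k1"])*(q**2).sum(1,keepdims=True));return q*f["K"][0,0]+[f["K"][0,2],f["K"][1,2]]
def blobs(f,thr=190,sat=40):
    c=f["color"].astype(int);m=((c.min(2)>thr)&(c.max(2)-c.min(2)<sat)).astype(np.uint8)
    return cv2.connectedComponentsWithStats(m)
def rect(f,mask,z):
    v,u=np.nonzero(mask);P=plane(f,np.c_[u,v],z);c=P.mean(0);w,V=np.linalg.eigh(np.cov((P-c).T))
    return c,np.arctan2(V[1,1],V[0,1]),np.sqrt(12*w[::-1])
E
python3 - <<'E'
from h import *
for n in("top","scene"):
    f=dict(np.load(f"pics/{n}0.npz"))
    N,l,s,c=blobs(f,170)
    for i in range(1,N):
        if 60<s[i,4]<1500:
            C,a,d=rect(f,l==i,.01);
            if .2<C[0]<.8 and abs(C[1])<.7: print(n,c[i].round(1),s[i,4],C.round(4),a.round(3),d.round(4))
f=dict(np.load("pics/top0.npz"));a=cv2.resize(f["color"][138:232,90:210],None,fx=6.5,fy=6.3,interpolation=cv2.INTER_CUBIC)
cv2.imwrite("pics/jig0.png",a[...,::-1])
E
```

```text
top [ 65.4 119.5] 333 [0.766  0.4439] 2.51 [0.1846 0.0274]
top [314.1 122.4] 512 [ 0.7595 -0.2965] 1.202 [0.2266 0.0271]
top [105.3 148.8] 78 [0.6774 0.3191] 2.975 [0.0367 0.0217]
top [195.7 151.9] 95 [0.6693 0.0505] 3.076 [0.0353 0.0248]
top [393.5 155.2] 254 [ 0.6644 -0.531 ] 1.825 [0.086  0.0258]
top [133.2 182.9] 587 [0.5771 0.2328] 3.118 [0.1685 0.0318]
top [101.  180.9] 171 [0.5824 0.3289] 3.095 [0.0553 0.0298]
top [314.8 183.2] 847 [ 0.58   -0.2983] 1.612 [0.2613 0.0276]
top [246.9 202.7] 244 [ 0.5217 -0.1007] -3.099 [0.0735 0.028 ]
top [101.5 215.4] 85 [0.481  0.3246] 3.133 [0.0351 0.0233]
top [192.7 218.8] 106 [0.4738 0.0562] 3.07 [0.0367 0.0241]
top [317.7 234.1] 499 [ 0.4322 -0.3065] 1.452 [0.1501 0.0276]
scene [236.1 167. ] 222 [ 0.4369 -0.2995] 1.441 [0.1513 0.0317]
scene [ 82.6 171.3] 311 [ 0.7734 -0.6671] 1.544 [0.1763 0.0632]
scene [136.7 169.1] 151 [ 0.6537 -0.5423] 1.895 [0.0873 0.0362]
scene [207.5 186.6] 465 [ 0.5848 -0.2908] 1.613 [0.2604 0.0316]
scene [164.  214.9] 365 [ 0.7692 -0.2834] 1.199 [0.2349 0.0278]
scene [268.6 200.5] 141 [ 0.5262 -0.096 ] -3.067 [0.0745 0.029 ]
scene [361.  253.2] 743 [0.5664 0.229 ] 3.1 [0.1759 0.0486]
scene [281.2 242.8] 87 [0.6617 0.0481] 3.125 [0.0442 0.0236]
scene [411.2 249.6] 76 [0.4739 0.322 ] 3.09 [0.0372 0.0237]
scene [394.7 260. ] 213 [0.5378 0.3062] -3.139 [0.0624 0.034 ]
scene [374.1 291.5] 140 [0.6687 0.3154] -3.048 [0.0438 0.0256]
scene [430.  306.9] 1472 [0.6334 0.4322] 2.492 [0.1535 0.0619]
scene [375.2 313.6] 206 [0.7277 0.3473] 2.524 [0.074 0.018]
scene [470.9 374.2] 842 [0.7505 0.5554] 2.34 [0.0843 0.0416]
```

View pics/jig0.png

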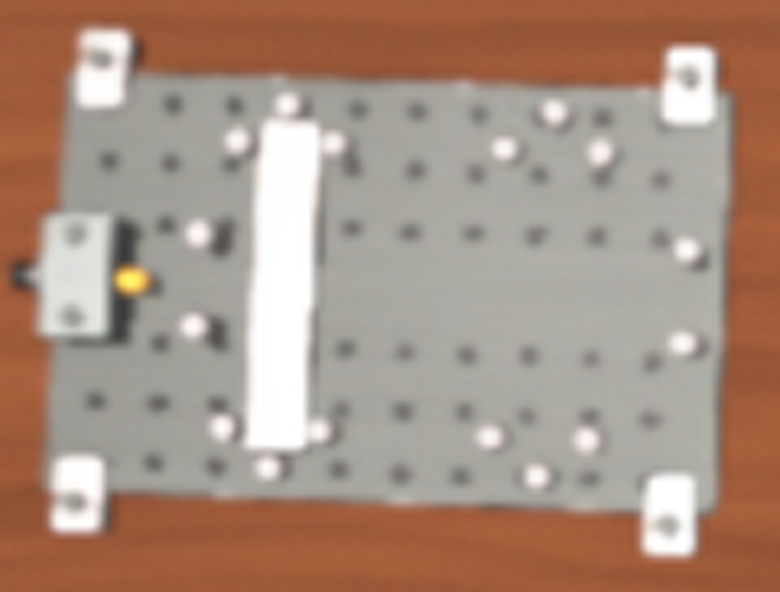

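```bash
cat >> h.py <<'E'
DOW=np.array([[83.5,-60],[66,-81.5],[66,-38.5],[-66,-81.5],[-66,-38.5],[-83.5,-60],[83.5,60],[66,38.5],[66,81.5],[-66,38.5],[-66,81.5],[-83.5,60],[21,-124],[-21,-124],[21,92],[-21,92]])/1e3
def toW(p,q):
    c,s=np.cos(p[2]),np.sin(p[2]);return np.asarray(q)@np.array([[c,s],[-s,c]])+p[:2]
def peaks(f,uv0,r=2.6):
    g=f["color"].min(2).astype(float);V,U=np.mgrid[:g.shape[0],:g.shape[1]];out=[]
    for u,v in uv0:
        for _ in range(6):
            D=np.hypot(U-u,V-v);b=np.median(g[(D>3)&(D<6)]);w=np.clip(g-b-15,0,None)*(D<r+.8)
            u,v=(w*U).sum()/w.sum(),(w*V).sum()/w.sum()
        out.append((u,v))
    return np.array(out)
E
python3 - <<'E'
from h import *
from scipy.optimize import least_squares
f=dict(np.load("pics/top0.npz"))
cr=np.array([[554,112],[601,153],[505,148],[587,438],[490,436],[536,476],[288,104],[332,143],[237,140],[318,430],[222,427],[267,467],[687,250],[682,343],[198,234],[193,326]])
uv=peaks(f,cr/[6.5,6.3]+[90,138]-.4)
z=np.r_[np.full(12,1.),np.zeros(4)]
def res(p,hz):
    P=np.vstack([plane(f,uv[:12],hz[0]),plane(f,uv[12:],hz[1])]);return (P-toW(p,DOW)).ravel()
for hz in((.03,.044),(.025,.038),(.021,.028)):
    s=least_squares(lambda p:res(p,hz),[.58,.17,0],loss="soft_l1",f_scale=.001);r=s.fun.reshape(-1,2)
    print(hz,s.x.round(4),np.abs(r).mean().round(5));print((r*1e3).round(1).tolist())
# plate edges
g=cv2.cvtColor(f["color"],cv2.COLOR_RGB2HSV);m=((g[...,1]<60)&(g[...,2]>60)).astype(np.uint8)
m[:, :92]=0;m[:,206:]=0;m[:145]=0;m[224:]=0
def mid(line): return np.nonzero(line)[0][[0,-1]]
for v in(165,170,175,205,208):
    a,b=mid(m[v]);print("row",v,plane(f,[[a-.5,v],[b+.5,v]],.012).round(4).tolist())
for u in(120,125,145,160,180):
    a,b=mid(m[:,u]);print("col",u,plane(f,[[u,a-.5],[u,b+.5]],.012).round(4).tolist())
E
```

```text
(0.03, 0.044) [ 0.5743  0.1706 -0.0271] 0.00159
[[0.2, -0.5], [-0.2, -0.1], [-0.0, -0.2], [0.1, 0.1], [-0.1, 0.1], [0.4, -0.2], [-14.3, 0.0], [-1.8, 14.3], [-0.1, -0.4], [1.3, 13.2], [-0.1, -0.7], [0.9, -0.3], [0.1, 0.1], [-0.1, 0.3], [0.2, -0.3], [0.1, -0.2]]
(0.025, 0.038) [ 0.5747  0.1719 -0.0269] 0.00164
[[0.6, -0.8], [0.0, -0.5], [0.2, -0.4], [-0.2, -0.2], [-0.4, -0.1], [0.0, -0.4], [-13.9, 0.2], [-1.5, 14.4], [0.3, -0.1], [1.1, 13.4], [-0.3, -0.3], [0.5, -0.1], [0.2, -0.3], [-0.2, -0.1], [0.4, 0.5], [0.1, 0.5]]
(0.021, 0.028) [ 0.5751  0.1731 -0.0264] 0.0019
[[0.8, -1.3], [0.1, -1.0], [0.4, -0.8], [-0.6, -0.7], [-0.7, -0.4], [-0.4, -0.8], [-13.7, 0.2], [-1.3, 14.4], [0.4, -0.1], [0.8, 13.4], [-0.6, -0.2], [0.2, -0.0], [0.7, -0.1], [-0.1, 0.1], [1.0, 2.6], [0.3, 2.7]]
row 165 [[0.629, 0.3341], [0.6306, 0.0296]]
row 170 [[0.6142, 0.3367], [0.6159, 0.0323]]
row 175 [[0.5994, 0.3422], [0.6013, 0.0321]]
row 205 [[0.5113, 0.3366], [0.5139, 0.0337]]
row 208 [[0.5025, 0.3394], [0.5052, 0.0336]]
col 120 [[0.6752, 0.2741], [0.4784, 0.2689]]
col 125 [[0.6752, 0.2592], [0.4785, 0.2541]]
col 145 [[0.6724, 0.1996], [0.4762, 0.1951]]
col 160 [[0.6726, 0.1553], [0.4766, 0.1512]]
col 180 [[0.6699, 0.0963], [0.4743, 0.0928]]
```

```bash
cat > plan.py <<'E'
import sys,json,numpy as np
from rig import bot
from scipy.spatial.transform import Rotation as Rn
# usage: plan.py x y z yaw n  (yaw: world angle of tool x, tool down)
x,y,z,a,n=map(float,sys.argv[1:6]);n=int(n)
s=bot.read_state();q=s["orientation"];R=Rn.from_quat(q[[1,2,3,0]])
G=Rn.from_matrix(np.array([[np.cos(a),np.sin(a),0],[np.sin(a),-np.cos(a),0],[0,0,-1]]))
w=(R.inv()*G).as_rotvec();D=np.array([x,y,z])-s["tcp_pos"]
print("t",s["time"],"tcp",s["tcp_pos"].round(4),"D",(D*1e3).round(1),"turn",w.round(3),"F",s["contact_force"].round(1),"w",round(s["width"],4),"yaw",np.arctan2(*R.as_matrix()[[1,0],[0,0]]).round(3))
rows=[]
for i in range(n):
    rows.append([(R.inv().apply(D/n)*100).round(2).tolist(),(w/n).round(3).tolist()]);R=R*Rn.from_rotvec(w/n)
print(json.dumps(rows))
E
python3 plan.py .4322 -.3065 .08 1.452 8
```

```text
t 0.1 tcp [ 0.1892 -0.4894  0.2451] D [ 243.   182.9 -165.1] turn [-1.000e-03 -1.000e-03 -1.083e+00] F [ 0.1  0.5 -0.1] w 0.0915 yaw 0.369
[[[3.66, -1.03, 2.07], [-0.0, -0.0, -0.135]], [[3.76, -0.53, 2.07], [-0.0, -0.0, -0.135]], [[3.8, -0.02, 2.07], [-0.0, -0.0, -0.135]], [[3.77, 0.49, 2.06], [-0.0, -0.0, -0.135]], [[3.67, 1.0, 2.06], [-0.0, -0.0, -0.135]], [[3.5, 1.48, 2.06], [-0.0, -0.0, -0.135]], [[3.27, 1.94, 2.06], [-0.0, -0.0, -0.135]], [[2.98, 2.37, 2.06], [-0.0, -0.0, -0.135]]]
```

Emit:
apply_moves:
  moves:
    - [[3.66,-1.03,2.07],[0,0,-0.135]]
    - [[3.76,-0.53,2.07],[0,0,-0.135]]
    - [[3.8,0,2.07],[0,0,-0.135]]
    - [[3.77,0.5,2.06],[0,0,-0.135]]
    - [[3.67,1.0,2.06],[0,0,-0.135]]
    - [[3.5,1.48,2.06],[0,0,-0.135]]
    - [[3.27,1.94,2.06],[0,0,-0.135]]
    - [[2.98,2.37,2.06],[0,0,-0.135]]
  hand: 5.5
  grip_force: 40

```text
time: 0.9
tcp_pos: [0.4338, -0.3063, 0.0796]
orientation: [-0.0, 0.747, 0.665, -0.0]
contact_force: [0.8, -0.1, -0.7]
width: 0.055
finger_force: 0.0
```

Emit:
apply_moves:
  moves:
    - [[0,0,0],[0,0,0]]
    - [[0,0,0],[0,0,0]]

```text
time: 1.1
tcp_pos: [0.4329, -0.3066, 0.0799]
orientation: [-0.001, 0.749, 0.663, -0.0]
contact_force: [0.0, 0.6, 0.2]
width: 0.0552
finger_force: 0.0
```

```bash
python3 plan.py .4322 -.3065 .0215 1.452 5
```

```text
t 1.1 tcp [ 0.4329 -0.3066  0.0799] D [ -0.7   0.1 -58.4] turn [-0.002 -0.001 -0.002] F [0.  0.6 0.2] w 0.0552 yaw 1.45
[[[0.0, -0.01, 1.17], [-0.0, -0.0, -0.0]], [[0.0, -0.01, 1.17], [-0.0, -0.0, -0.0]], [[0.0, -0.01, 1.17], [-0.0, -0.0, -0.0]], [[0.0, -0.01, 1.17], [-0.0, -0.0, -0.0]], [[0.0, -0.01, 1.17], [-0.0, -0.0, -0.0]]]
```

Emit:
apply_moves:
  moves:
    - [[0,0,1.2],[0,0,0]]
    - [[0,0,1.2],[0,0,0]]
    - [[0,0,1.2],[0,0,0]]
    - [[0,0,1.2],[0,0,0]]
    - [[0,0,1.0],[0,0,0]]
    - [[0,0,0],[0,0,0]]

```text
time: 1.7
tcp_pos: [0.4319, -0.307, 0.0209]
orientation: [-0.002, 0.749, 0.663, -0.0]
contact_force: [-1.2, 0.1, 0.1]
width: 0.055
finger_force: 0.0
```

Emit:
apply_moves:
  moves:
    - [[0,0,0],[0,0,0]]
    - [[0,0,0],[0,0,0]]
    - [[0,0,0],[0,0,0]]
    - [[0,0,0],[0,0,0]]
    - [[0,0,0],[0,0,0]]
    - [[0,0,0],[0,0,0]]
  hand: 0
  grip_force: 40

```text
time: 2.3
tcp_pos: [0.4329, -0.3076, 0.023]
orientation: [0.0, 0.749, 0.663, -0.0]
contact_force: [-0.1, 0.7, 3.8]
width: 0.0242
finger_force: 40.0
```

Emit:
apply_moves:
  moves:
    - [[0,0,-1.5],[0,0,0]]
    - [[0,0,-3],[0,0,0]]
    - [[0,0,-3],[0,0,0]]
    - [[0,0,-3],[0,0,0]]
    - [[0,0,0],[0,0,0]]
    - [[0,0,0],[0,0,0]]

```text
time: 2.9
tcp_pos: [0.4326, -0.3073, 0.1273]
orientation: [0.0, 0.749, 0.663, -0.0]
contact_force: [-1.0, -0.1, -3.8]
width: 0.024
finger_force: 40.0
```

```bash
python3 - <<'E'
from h import *
from rig import bot
f=bot.grab_frame("top");cv2.imwrite("pics/g1.png",cv2.resize(f["color"][150:310,210:430,::-1],None,fx=3,fy=3))
E
python3 plan.py .5727 .1106 .12 -.027 12
```

```text
t 2.95 tcp [ 0.4321 -0.3068  0.1264] D [140.6 417.4  -6.4] turn [-0.002  0.     1.476] F [-0.2  1.  -2.5] w 0.0245 yaw 1.449
[[[3.6, 0.74, 0.06], [-0.0, 0.0, 0.123]], [[3.66, 0.29, 0.06], [-0.0, 0.0, 0.123]], [[3.67, -0.16, 0.06], [-0.0, 0.0, 0.123]], [[3.62, -0.61, 0.06], [-0.0, 0.0, 0.123]], [[3.52, -1.05, 0.06], [-0.0, 0.0, 0.123]], [[3.36, -1.47, 0.06], [-0.0, 0.0, 0.123]], [[3.16, -1.87, 0.06], [-0.0, 0.0, 0.123]], [[2.9, -2.24, 0.06], [-0.0, 0.0, 0.123]], [[2.61, -2.58, 0.06], [-0.0, 0.0, 0.123]], [[2.27, -2.88, 0.05], [-0.0, 0.0, 0.123]], [[1.9, -3.14, 0.05], [-0.0, 0.0, 0.123]], [[1.5, -3.35, 0.05], [-0.0, 0.0, 0.123]]]
```

View pics/g1.png

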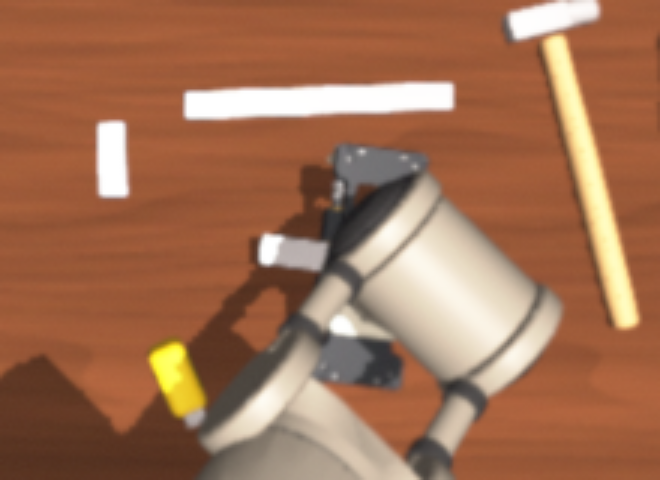

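Emit:
apply_moves:
  moves:
    - [[3.6,0.74,0],[0,0,0.123]]
    - [[3.66,0.29,0],[0,0,0.123]]
    - [[3.67,-0.16,0],[0,0,0.123]]
    - [[3.62,-0.61,0],[0,0,0.123]]
    - [[3.52,-1.05,0],[0,0,0.123]]
    - [[3.36,-1.47,0],[0,0,0.123]]
    - [[3.16,-1.87,0],[0,0,0.123]]
    - [[2.9,-2.24,0],[0,0,0.123]]

```text
time: 3.75
tcp_pos: [0.5256, -0.0275, 0.1255]
orientation: [-0.001, 0.974, 0.228, -0.002]
contact_force: [1.2, -0.3, -2.6]
width: 0.0239
finger_force: 40.0
```

Emit:
apply_moves:
  moves:
    - [[2.61,-2.58,0],[0,0,0.123]]
    - [[2.27,-2.88,0],[0,0,0.123]]
    - [[1.9,-3.14,0],[0,0,0.123]]
    - [[1.5,-3.35,0],[0,0,0.123]]
    - [[0,0,0],[0,0,0]]
    - [[0,0,0],[0,0,0]]

```text
time: 4.35
tcp_pos: [0.5722, 0.1105, 0.1253]
orientation: [0.0, 1.0, -0.012, -0.002]
contact_force: [-0.5, -0.5, -2.9]
width: 0.0242
finger_force: 40.0
```

```bash
python3 plan.py .5727 .1106 .055 -.027 5
```

```text
t 4.35 tcp [0.5722 0.1105 0.1253] D [  0.5   0.1 -70.3] turn [0.001 0.004 0.003] F [-0.5 -0.5 -2.9] w 0.0242 yaw -0.024
[[[0.02, -0.0, 1.41], [0.0, 0.001, 0.001]], [[0.01, -0.0, 1.41], [0.0, 0.001, 0.001]], [[0.01, -0.0, 1.41], [0.0, 0.001, 0.001]], [[0.01, -0.0, 1.41], [0.0, 0.001, 0.001]], [[0.01, -0.0, 1.41], [0.0, 0.001, 0.001]]]
```

Emit:
apply_moves:
  moves:
    - [[0.05,0,1.4],[0,0.002,0.001]]
    - [[0,0,1.4],[0,0.001,0.001]]
    - [[0,0,1.4],[0,0.001,0.001]]
    - [[0,0,1.4],[0,0,0]]
    - [[0,0,1.1],[0,0,0]]
    - [[0,0,0],[0,0,0]]

```text
time: 4.95
tcp_pos: [0.5728, 0.1092, 0.0585]
orientation: [0.0, 1.0, -0.015, -0.0]
contact_force: [-0.3, 0.4, -2.8]
width: 0.0242
finger_force: 40.0
```

```bash
python3 - <<'E'
from h import *
from rig import bot
f=bot.grab_frame("top");g=bot.grab_frame("scene");np.savez("pics/t1.npz",**f);np.savez("pics/s1.npz",**g)
a=cv2.resize(f["color"][138:232,90:210],(766,600),interpolation=cv2.INTER_CUBIC)[:, 100:]
J=proj(g,[[.5743,.1706,.02]])[0].astype(int);print(J)
b=cv2.resize(g["color"][J[1]-60:J[1]+55,J[0]-90:J[0]+70],(800,575),interpolation=cv2.INTER_CUBIC)
cv2.imwrite("pics/n1t.png",a[...,::-1]);cv2.imwrite("pics/n1s.png",b[...,::-1])
E
python3 plan.py .5727 .1106 .055 -.027 5
```

```text
[339 242]
t 5.05 tcp [0.5741 0.1096 0.0605] D [-1.4  1.  -5.5] turn [ 0.    -0.004 -0.003] F [-0.2  0.1 -1.6] w 0.0241 yaw -0.03
[[[-0.03, -0.02, 0.11], [0.0, -0.001, -0.001]], [[-0.03, -0.02, 0.11], [0.0, -0.001, -0.001]], [[-0.03, -0.02, 0.11], [0.0, -0.001, -0.001]], [[-0.03, -0.02, 0.11], [0.0, -0.001, -0.001]], [[-0.03, -0.02, 0.11], [0.0, -0.001, -0.001]]]
```

View pics/n1s.png

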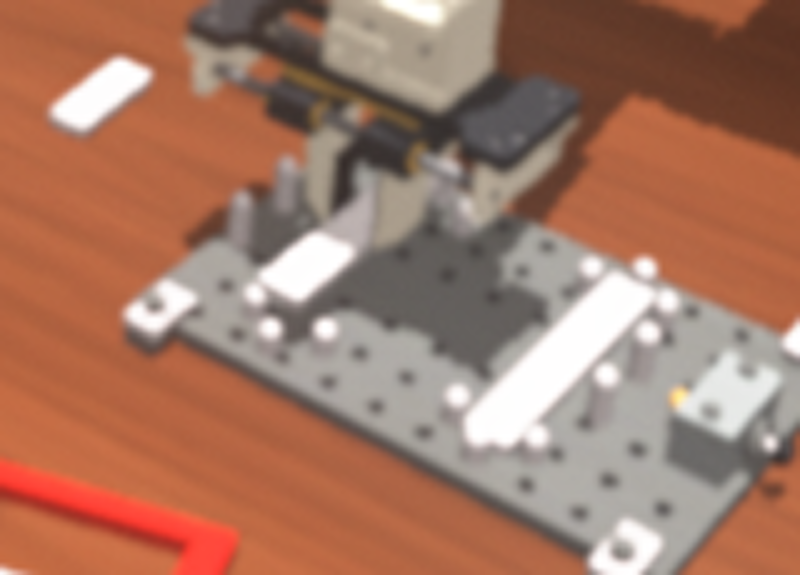

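View pics/n1t.png

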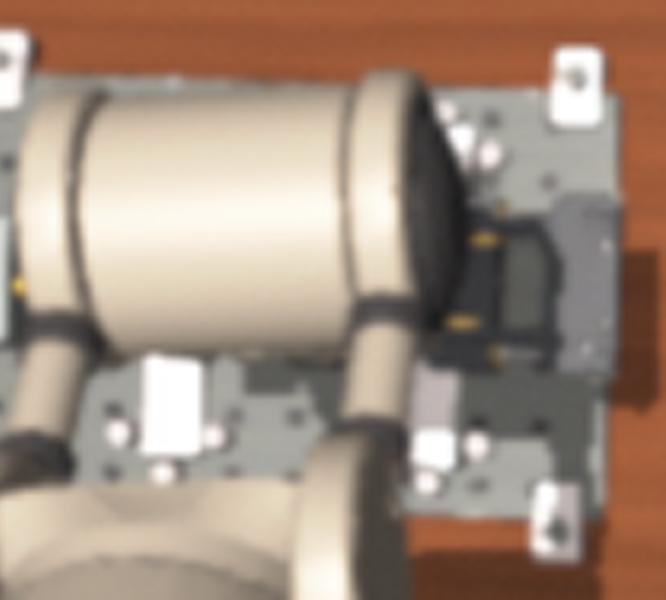

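```bash
python3 - <<'E'
from h import *
from scipy.optimize import least_squares
f=dict(np.load("pics/t1.npz"));g=dict(np.load("pics/s1.npz"))
S=lambda c:np.array(c,float)/5+[249-.4,182-.4]
idx=[0,2,7,8,14,15,9,10];uv=peaks(g,S([[270,328],[326,328],[457,395],[538,436],[606,376],[648,333],[592,267],[666,300]]),2.2)
hz=np.where(np.array(idx)>=12,.044,.030)
P=np.vstack([plane(g,u,h) for u,h in zip(uv,hz)])
r=least_squares(lambda p:(P-toW(p,DOW[idx])).ravel(),[.574,.17,-.027],loss="soft_l1",f_scale=.001)
print("scene jig",r.x.round(4),(r.fun.reshape(-1,2)*1e3).round(1).tolist())
Jt=np.array([.5743,.1706,-.0271])
inv=lambda p,q:(np.asarray(q)-p[:2])@np.array([[np.cos(p[2]),-np.sin(p[2])],[np.sin(p[2]),np.cos(p[2])]])
# bar end in scene: bright blob
for nm,fr,p,box in(("scene",g,r.x,(S([255,225]),S([360,305]))),("top",f,Jt,None)):
    c=fr["color"].astype(int)
    m=(c.min(2)>(200 if nm=="scene" else 170))
    if nm=="top": boxes=[((447+100)/6.383+90,(110)/6.383+138,(476+100)/6.383+90,168/6.383+138),((410+100)/6.383+90,425/6.383+138,(455+100)/6.383+90,468/6.383+138)]
    else: boxes=[(*box[0],*box[1])]
    for b in boxes:
        mm=np.zeros(m.shape,bool);b=np.round(b).astype(int);mm[b[1]:b[3]+1,b[0]:b[2]+1]=1;mm&=m
        v,u=np.nonzero(mm);q=inv(p,plane(fr,np.c_[u,v],.049))*1e3
        print(nm,len(u),"jig x",np.percentile(q[:,0],[0,50,100]).round(1),"y",np.percentile(q[:,1],[0,3,50,97,100]).round(1),q.mean(0).round(1))
E
```

```text
scene jig [ 0.5801  0.1751 -0.0249] [[0.5, 0.3], [-0.3, 1.0], [-0.6, -0.2], [-1.0, -2.2], [-0.1, 0.0], [0.5, -0.0], [0.5, 0.9], [0.3, -0.6]]
scene 154 jig x [21.2 51.7 90.7] y [-76.  -74.7 -62.3 -49.2 -48. ] [ 52. -62.]
top 23 jig x [61.8 70.5 81.6] y [-79.8 -79.5 -73.7 -67.7 -67.6] [ 71.1 -73. ]
top 46 jig x [-77.2 -68.5 -59.8] y [-74.7 -74.5 -66.  -57.4 -57.2] [-68.4 -66.1]
```

```bash
python3 - <<'E'
from h import *
f=dict(np.load("pics/t1.npz"));J=np.array([.5743,.1706,-.0271])
inv=lambda p,q:(np.asarray(q)-p[:2])@np.array([[np.cos(p[2]),-np.sin(p[2])],[np.sin(p[2]),np.cos(p[2])]])
g=f["color"].min(2).astype(int)
for r in list(range(154,165))+list(range(199,216)): print(r,g[r,150:186].tolist())
def edge(row,c0,c1,lev):
    s=g[row,c0:c1]
    for i in range(len(s)-1):
        if s[i]>=lev>s[i+1]: return c0+i+(s[i]-lev)/(s[i]-s[i+1])
for rows,c0 in((range(156,163),160),(range(203,211),154)):
    for r in rows:
        e=edge(r,c0,c0+16,200)
        if e: print(r,round(e,2),(inv(J,plane(f,[[e,r]],.0485))*1e3).round(1).tolist())
E
```

```text
154 [152, 152, 153, 154, 153, 154, 154, 155, 148, 129, 113, 141, 166, 173, 172, 172, 169, 153, 122, 85, 58, 42, 45, 103, 178, 209, 194, 168, 161, 161, 162, 160, 157, 159, 161, 161]
155 [162, 162, 162, 161, 164, 164, 164, 164, 155, 131, 120, 152, 175, 178, 178, 178, 173, 156, 120, 83, 55, 40, 42, 90, 173, 223, 214, 169, 153, 158, 158, 146, 136, 141, 154, 160]
156 [170, 170, 170, 171, 172, 172, 173, 170, 156, 131, 128, 161, 181, 183, 184, 183, 179, 156, 116, 78, 57, 47, 45, 76, 145, 202, 198, 156, 147, 157, 155, 134, 118, 124, 147, 158]
157 [178, 177, 177, 179, 179, 179, 178, 175, 159, 134, 139, 169, 186, 188, 188, 187, 183, 158, 118, 80, 56, 52, 51, 57, 98, 149, 182, 192, 199, 182, 159, 135, 120, 125, 146, 159]
158 [184, 183, 184, 184, 184, 185, 184, 181, 162, 134, 148, 178, 190, 193, 192, 192, 185, 160, 117, 79, 58, 55, 54, 49, 61, 132, 226, 249, 250, 227, 173, 152, 148, 149, 156, 161]
159 [189, 188, 190, 189, 189, 189, 189, 184, 162, 134, 152, 184, 195, 195, 195, 195, 188, 161, 117, 79, 57, 57, 54, 48, 47, 106, 212, 252, 253, 232, 170, 162, 170, 165, 163, 162]
160 [192, 193, 192, 19
[... 3185 characters left out ...]
, 77, 63, 60, 60, 67, 78, 77, 89, 143, 207, 226, 210, 165, 150, 151, 153, 155, 156, 153, 154, 160, 163, 164, 164]
213 [158, 145, 148, 160, 168, 170, 169, 169, 168, 160, 137, 104, 76, 62, 61, 60, 68, 79, 86, 101, 155, 226, 245, 232, 174, 133, 148, 160, 153, 140, 130, 128, 150, 163, 165, 165]
214 [184, 173, 171, 174, 175, 174, 176, 175, 173, 162, 136, 102, 74, 63, 60, 62, 68, 85, 106, 122, 156, 216, 235, 220, 163, 139, 153, 161, 152, 137, 125, 129, 150, 163, 166, 166]
215 [191, 181, 175, 178, 180, 180, 179, 180, 177, 164, 136, 98, 70, 62, 61, 62, 71, 85, 111, 137, 153, 175, 186, 169, 141, 147, 161, 164, 162, 153, 148, 152, 160, 166, 168, 167]
161 165.1 [[63.6, -37.3]]
162 165.4 [[60.7, -38.3]]
```

```bash
python3 - <<'E'
from h import *
f=dict(np.load("pics/t1.npz"));J=np.array([.5743,.1706,-.0271])
inv=lambda p,q:(np.asarray(q)-p[:2])@np.array([[np.cos(p[2]),-np.sin(p[2])],[np.sin(p[2]),np.cos(p[2])]])
for n,p,z in(("lowR",[176.4,208],.0485),("upR",[179.4,159],.0485),("lowEnd",[174.5,211],.0485),("upEnd",[178,157.3],.0485),("dowel-83",[171.9,213.3],.03),("dowelLowR",[180,207.3],.03),("dowelUpR",[182,161.8],.03)):
    print(n,(inv(J,plane(f,[p],z))*1e3).round(1))
E
python3 plan.py .5727 .1106 .055 -.027 5
```

```text
lowR [[-68.2 -75.5]]
upR [[ 70.6 -77.7]]
lowEnd [[-76.8 -70.5]]
upEnd [[ 75.3 -73.5]]
dowel-83 [[-83.6 -59.8]]
dowelLowR [[-65.7 -82.3]]
dowelUpR [[ 65.2 -82.2]]
t 5.05 tcp [0.5741 0.1096 0.0605] D [-1.4  1.  -5.5] turn [ 0.    -0.004 -0.003] F [-0.2  0.1 -1.6] w 0.0241 yaw -0.03
[[[-0.03, -0.02, 0.11], [0.0, -0.001, -0.001]], [[-0.03, -0.02, 0.11], [0.0, -0.001, -0.001]], [[-0.03, -0.02, 0.11], [0.0, -0.001, -0.001]], [[-0.03, -0.02, 0.11], [0.0, -0.001, -0.001]], [[-0.03, -0.02, 0.11], [0.0, -0.001, -0.001]]]
```

Emit:
apply_moves:
  moves:
    - [[0,-0.23,0],[0,0,-0.008]]
    - [[0.03,0,0.4],[0,0,0]]
    - [[0,0,0.4],[0,0,0]]
    - [[0,0,0.4],[0,0,0]]
    - [[0,0,0],[0,0,0]]

```text
time: 5.55
tcp_pos: [0.574, 0.1122, 0.0479]
orientation: [0.0, 1.0, -0.011, 0.001]
contact_force: [-0.2, -0.0, -2.6]
width: 0.0242
finger_force: 40.0
```

Emit:
apply_moves:
  moves:
    - [[0,0,0.4],[0,0,0]]
    - [[0,0,0.3],[0,0,0]]
    - [[0,0,0.3],[0,0,0]]
    - [[0,0,0.2],[0,0,0]]
    - [[0,0,0],[0,0,0]]

```text
time: 6.05
tcp_pos: [0.5743, 0.1122, 0.0362]
orientation: [0.0, 1.0, -0.011, 0.002]
contact_force: [0.8, -0.1, -3.0]
width: 0.024
finger_force: 40.0
```

Emit:
apply_moves:
  moves:
    - [[0,0,0.1],[0,0,0]]
    - [[0,0,0.1],[0,0,0]]
    - [[0,0,0],[0,0,0]]

```text
time: 6.35
tcp_pos: [0.5748, 0.1122, 0.035]
orientation: [0.0, 1.0, -0.011, 0.002]
contact_force: [-1.7, 0.6, 0.3]
width: 0.0242
finger_force: 40.0
```

Emit:
apply_moves:
  moves:
    - [[0,0,0.1],[0,0,0]]
    - [[0,0,0],[0,0,0]]

```text
time: 6.55
tcp_pos: [0.5748, 0.1122, 0.035]
orientation: [0.0, 1.0, -0.011, 0.002]
contact_force: [-4.7, -0.6, 9.5]
width: 0.0238
finger_force: 40.0
```

Emit:
apply_moves:
  moves:
    - [[0,0,0],[0,0,0]]
    - [[0,0,0],[0,0,0]]
    - [[0,0,0],[0,0,0]]
  hand: 4.2

```text
time: 6.85
tcp_pos: [0.5748, 0.1122, 0.0336]
orientation: [0.0, 1.0, -0.011, 0.002]
contact_force: [-0.1, 0.2, 0.4]
width: 0.0411
finger_force: 0.0
```

Emit:
apply_moves:
  moves:
    - [[0,0,-1],[0,0,0]]
    - [[0,0,-2],[0,0,0]]
    - [[0,0,-3],[0,0,0]]
    - [[0,0,-3],[0,0,0]]
    - [[0,0,0],[0,0,0]]

```text
time: 7.35
tcp_pos: [0.5769, 0.1124, 0.1286]
orientation: [-0.0, 1.0, -0.011, 0.006]
contact_force: [0.7, -0.2, 0.6]
width: 0.0421
finger_force: 0.0
```

```bash
python3 plan.py .580 -.2983 .10 1.612 12
```

```text
t 7.35 tcp [0.5769 0.1124 0.1286] D [   3.1 -410.7  -28.6] turn [ 0.01  -0.01  -1.634] F [ 0.7 -0.2  0.6] w 0.0421 yaw -0.022
[[[0.1, 3.42, 0.24], [0.001, -0.001, -0.136]], [[-0.37, 3.4, 0.23], [0.001, -0.001, -0.136]], [[-0.82, 3.32, 0.23], [0.001, -0.001, -0.136]], [[-1.27, 3.18, 0.23], [0.001, -0.001, -0.136]], [[-1.69, 2.98, 0.23], [0.001, -0.001, -0.136]], [[-2.08, 2.72, 0.23], [0.001, -0.001, -0.136]], [[-2.43, 2.42, 0.23], [0.001, -0.001, -0.136]], [[-2.73, 2.06, 0.23], [0.001, -0.001, -0.136]], [[-2.99, 1.67, 0.23], [0.001, -0.001, -0.136]], [[-3.19, 1.25, 0.23], [0.001, -0.001, -0.136]], [[-3.33, 0.81, 0.23], [0.001, -0.001, -0.136]], [[-3.41, 0.35, 0.24], [0.001, -0.001, -0.136]]]
```

Emit:
apply_moves:
  moves:
    - [[0.1,3.42,0.24],[0.001,-0.001,-0.136]]
    - [[-0.37,3.4,0.23],[0.001,-0.001,-0.136]]
    - [[-0.82,3.32,0.23],[0.001,-0.001,-0.136]]
    - [[-1.27,3.18,0.23],[0.001,-0.001,-0.136]]
    - [[-1.69,2.98,0.23],[0.001,-0.001,-0.136]]
    - [[-2.08,2.72,0.23],[0.001,-0.001,-0.136]]
    - [[-2.43,2.42,0.23],[0.001,-0.001,-0.136]]
    - [[-2.73,2.06,0.23],[0.001,-0.001,-0.136]]

```text
time: 8.15
tcp_pos: [0.5755, -0.163, 0.1042]
orientation: [-0.003, 0.86, 0.51, -0.002]
contact_force: [-0.3, 0.6, -0.2]
width: 0.042
finger_force: 0.0
```

Emit:
apply_moves:
  moves:
    - [[-2.99,1.67,0.23],[0.001,-0.001,-0.136]]
    - [[-3.19,1.25,0.23],[0.001,-0.001,-0.136]]
    - [[-3.33,0.81,0.23],[0.001,-0.001,-0.136]]
    - [[-3.41,0.35,0.24],[0.001,-0.001,-0.136]]
    - [[0,0,0],[0,0,0]]
    - [[0,0,0],[0,0,0]]
  hand: 5.5

```text
time: 8.75
tcp_pos: [0.576, -0.2989, 0.0944]
orientation: [-0.005, 0.694, 0.72, -0.004]
contact_force: [0.3, 0.6, 0.1]
width: 0.055
finger_force: 0.0
```

```bash
python3 - <<'E'
from h import *
from rig import bot
f=bot.grab_frame("top");np.savez("pics/t2.npz",**f)
J=np.array([.5743,.1706,-.0271])
inv=lambda p,q:(np.asarray(q)-p[:2])@np.array([[np.cos(p[2]),-np.sin(p[2])],[np.sin(p[2]),np.cos(p[2])]])
N,l,s,c=blobs(f,215)
for i in range(1,N):
    if s[i,4]>150:
        C,a,d=rect(f,l==i,.022)
        if .4<C[0]<.7 and -.1<C[1]<.3: print(c[i].round(1),s[i,4],"jig",(inv(J,C[None])*1e3).round(1),(a+.0271).round(3),d.round(4))
a=cv2.resize(f["color"][138:232,90:210],(766,600),interpolation=cv2.INTER_CUBIC);cv2.imwrite("pics/n2t.png",a[...,::-1])
E
python3 plan.py .580 -.2983 .0215 1.612 7
```

```text
[133.  183.1] 426 jig [[-0.4 59.1]] 3.145 [0.1499 0.0245]
[173.7 183.7] 466 jig [[  1.9 -59.5]] 3.147 [0.1484 0.0263]
t 8.8 tcp [ 0.5762 -0.298   0.0946] D [  3.8  -0.3 -73.1] turn [-0.012 -0.001 -0.004] F [ 1.4  0.4 -0.2] w 0.0552 yaw 1.608
[[[-0.01, 0.07, 1.04], [-0.002, -0.0, -0.001]], [[-0.01, 0.07, 1.04], [-0.002, -0.0, -0.001]], [[-0.01, 0.06, 1.04], [-0.002, -0.0, -0.001]], [[-0.01, 0.06, 1.04], [-0.002, -0.0, -0.001]], [[-0.01, 0.06, 1.04], [-0.002, -0.0, -0.001]], [[-0.01, 0.06, 1.04], [-0.002, -0.0, -0.001]], [[-0.01, 0.06, 1.04], [-0.002, -0.0, -0.001]]]
```

View pics/n2t.png

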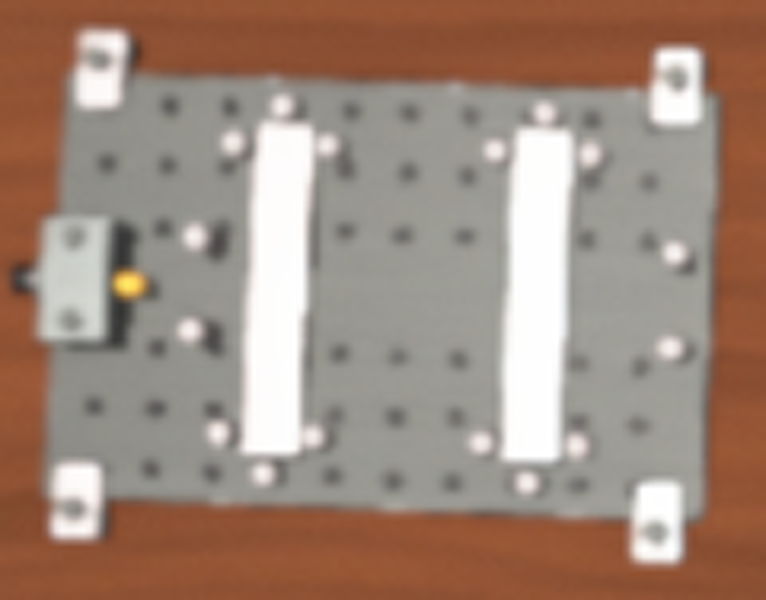

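Emit:
apply_moves:
  moves:
    - [[0,0.1,1.1],[-0.003,0,-0.002]]
    - [[0,0.1,1.1],[-0.003,0,-0.002]]
    - [[0,0.1,1.1],[-0.003,0,0]]
    - [[0,0.07,1.1],[-0.003,0,0]]
    - [[0,0,1.1],[0,0,0]]
    - [[0,0,0],[0,0,0]]

```text
time: 9.4
tcp_pos: [0.5788, -0.2977, 0.0376]
orientation: [-0.002, 0.692, 0.722, 0.0]
contact_force: [-0.2, -0.1, 0.5]
width: 0.0549
finger_force: 0.0
```

```bash
python3 plan.py .580 -.2983 .0225 1.612 3
```

```text
t 9.4 tcp [ 0.5788 -0.2977  0.0376] D [  1.2  -0.6 -15.1] turn [-0.002 -0.002  0.002] F [-0.2 -0.1  0.5] w 0.0549 yaw 1.614
[[[-0.02, 0.04, 0.5], [-0.001, -0.001, 0.001]], [[-0.02, 0.04, 0.5], [-0.001, -0.001, 0.001]], [[-0.02, 0.04, 0.5], [-0.001, -0.001, 0.001]]]
```

Emit:
apply_moves:
  moves:
    - [[0,0.05,0.5],[0,0,0]]
    - [[0,0.05,0.5],[0,0,0]]
    - [[0,0,0.5],[0,0,0]]
    - [[0,0,0],[0,0,0]]

```text
time: 9.8
tcp_pos: [0.5806, -0.2983, 0.0243]
orientation: [-0.0, 0.692, 0.722, 0.0]
contact_force: [-0.9, -1.0, -0.0]
width: 0.0549
finger_force: 0.0
```

Emit:
apply_moves:
  moves:
    - [[0,0,0],[0,0,0]]
    - [[0,0,0],[0,0,0]]
    - [[0,0,0],[0,0,0]]
    - [[0,0,0],[0,0,0]]
    - [[0,0,0],[0,0,0]]
    - [[0,0,0],[0,0,0]]
  hand: 0
  grip_force: 60

```text
time: 10.4
tcp_pos: [0.581, -0.2985, 0.0252]
orientation: [0.0, 0.692, 0.722, 0.0]
contact_force: [-0.2, 1.2, 1.2]
width: 0.0233
finger_force: 60.0
```

Emit:
apply_moves:
  moves:
    - [[0,0,-1.5],[0,0,0]]
    - [[0,0,-3],[0,0,0]]
    - [[0,0,-3],[0,0,0]]
    - [[0,0,-3],[0,0,0]]
    - [[0,0,0],[0,0,0]]
    - [[0,0,0],[0,0,0]]

```text
time: 11.0
tcp_pos: [0.5805, -0.2982, 0.1297]
orientation: [0.0, 0.692, 0.722, 0.0]
contact_force: [-0.3, 0.4, -6.3]
width: 0.0235
finger_force: 60.0
```

```bash
python3 plan.py .5737 .1476 .12 1.544 11
```

```text
t 11.0 tcp [ 0.5805 -0.2982  0.1297] D [ -6.8 445.8  -9.7] turn [ 0.001 -0.     0.07 ] F [-0.3  0.4 -6.3] w 0.0235 yaw 1.614
[[[4.05, 0.11, 0.09], [0.0, -0.0, 0.006]], [[4.05, 0.09, 0.09], [0.0, -0.0, 0.006]], [[4.05, 0.06, 0.09], [0.0, -0.0, 0.006]], [[4.05, 0.04, 0.09], [0.0, -0.0, 0.006]], [[4.05, 0.01, 0.09], [0.0, -0.0, 0.006]], [[4.05, -0.02, 0.09], [0.0, -0.0, 0.006]], [[4.05, -0.04, 0.09], [0.0, -0.0, 0.006]], [[4.05, -0.07, 0.09], [0.0, -0.0, 0.006]], [[4.05, -0.09, 0.09], [0.0, -0.0, 0.006]], [[4.05, -0.12, 0.09], [0.0, -0.0, 0.006]], [[4.05, -0.14, 0.09], [0.0, -0.0, 0.006]]]
```

Emit:
apply_moves:
  moves:
    - [[3,0.1,0],[0,0,0.006]]
    - [[4.1,0.1,0],[0,0,0.006]]
    - [[4.1,0.06,0],[0,0,0.006]]
    - [[4.1,0.04,0],[0,0,0.006]]
    - [[4.1,0,0],[0,0,0.006]]
    - [[4.1,0,0],[0,0,0.006]]
    - [[4.1,-0.04,0],[0,0,0.006]]
    - [[4.1,-0.07,0],[0,0,0.006]]

```text
time: 11.8
tcp_pos: [0.5742, 0.0203, 0.1275]
orientation: [-0.002, 0.709, 0.705, -0.001]
contact_force: [1.4, -0.0, -4.8]
width: 0.0234
finger_force: 60.0
```

Emit:
apply_moves:
  moves:
    - [[4.1,-0.09,0],[0,0,0.007]]
    - [[4.1,-0.12,0],[0,0,0.007]]
    - [[3,-0.12,0],[0,0,0.006]]
    - [[1.6,0,0],[0,0,0]]
    - [[0,0,0],[0,0,0]]
    - [[0,0,0],[0,0,0]]

```text
time: 12.4
tcp_pos: [0.5737, 0.1459, 0.1287]
orientation: [-0.0, 0.716, 0.698, -0.001]
contact_force: [0.5, -0.3, -4.3]
width: 0.0232
finger_force: 60.0
```

```bash
python3 plan.py .5737 .1476 .075 1.544 5
```

```text
t 12.4 tcp [0.5737 0.1459 0.1287] D [ -0.    1.7 -53.7] turn [-0.002  0.001  0.002] F [ 0.5 -0.3 -4.3] w 0.0232 yaw 1.546
[[[0.04, 0.0, 1.07], [-0.0, 0.0, 0.0]], [[0.04, 0.0, 1.07], [-0.0, 0.0, 0.0]], [[0.03, -0.0, 1.07], [-0.0, 0.0, 0.0]], [[0.03, -0.0, 1.07], [-0.0, 0.0, 0.0]], [[0.03, -0.0, 1.07], [-0.0, 0.0, 0.0]]]
```

Emit:
apply_moves:
  moves:
    - [[0.1,0,1.2],[0,0,0]]
    - [[0.1,0,1.2],[0,0,0]]
    - [[0,0,1.2],[0,0,0]]
    - [[0,0,1.2],[0,0,0]]
    - [[0,0,0.5],[0,0,0]]
    - [[0,0,0],[0,0,0]]
    - [[0,0,0],[0,0,0]]

```text
time: 13.1
tcp_pos: [0.5747, 0.1486, 0.0772]
orientation: [0.0, 0.716, 0.698, 0.001]
contact_force: [-0.9, -0.6, -5.0]
width: 0.023
finger_force: 60.0
```

```bash
python3 - <<'E'
from h import *
from rig import bot
f=bot.grab_frame("top");g=bot.grab_frame("scene");np.savez("pics/t3.npz",**f);np.savez("pics/s3.npz",**g)
a=cv2.resize(f["color"][138:232,90:210],(510,400),interpolation=cv2.INTER_CUBIC)
b=cv2.resize(g["color"][182:297,249:409],(556,400),interpolation=cv2.INTER_CUBIC)[:,:290*1]
b=cv2.resize(g["color"][185:305,290:400],(290,316),interpolation=cv2.INTER_CUBIC)
im=np.zeros((400,800,3),np.uint8);im[:,:510]=a;im[:316,510:]=b
cv2.imwrite("pics/n3.png",im[...,::-1])
E
python3 plan.py .5737 .1476 .075 1.544 5
```

```text
t 13.2 tcp [0.5749 0.1486 0.0777] D [-1.2 -1.  -2.7] turn [ 0.002 -0.     0.002] F [ 0.6  0.9 -5.5] w 0.0237 yaw 1.546
[[[-0.02, -0.02, 0.05], [0.0, -0.0, 0.0]], [[-0.02, -0.02, 0.05], [0.0, -0.0, 0.0]], [[-0.02, -0.02, 0.05], [0.0, -0.0, 0.0]], [[-0.02, -0.02, 0.05], [0.0, -0.0, 0.0]], [[-0.02, -0.02, 0.05], [0.0, -0.0, 0.0]]]
```

View pics/n3.png

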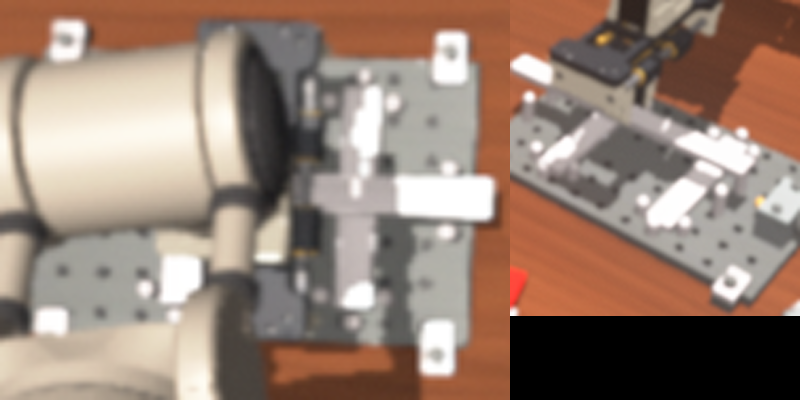

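```bash
cat >> h.py <<'E'
J=np.array([.5743,.1706,-.0271])
inv=lambda p,q:(np.asarray(q)-p[:2])@np.array([[np.cos(p[2]),-np.sin(p[2])],[np.sin(p[2]),np.cos(p[2])]])
E
python3 - <<'E'
from h import *
f=dict(np.load("pics/t3.npz"));g=f["color"].min(2).astype(float);L=205
for c in(186,188,192,198,202,204):
    s=g[170:200,c];k=np.nonzero(s>L)[0];
    # keep the run around row 185
    i=j=15
    while s[i-1]>L:i-=1
    while s[j+1]>L:j+=1
    a=170+i-(s[i]-L)/(s[i]-s[i-1]);b=170+j+(s[j]-L)/(s[j]-s[j+1])
    q=inv(J,plane(f,[[c,a],[c,b]],.0627))*1e3;print(c,round(a,2),round(b,2),q.round(1).tolist(),"mid",q.mean(0).round(2))
r=g[184,200:214];print(r);
d=peaks(f,[[448*.2353+90,167*.235+138],[446*.2353+90,231*.235+138]]);print("dowels",(inv(J,plane(f,d,.044))*1e3).round(1))
print((inv(J,plane(f,[[206.2,184.5]],.0627))*1e3).round(1))
E
```

```text
186 178.7 188.02 [[14.1, -101.3], [-11.9, -102.5]] mid [   1.08 -101.88]
188 178.84 188.12 [[13.9, -106.9], [-12.0, -108.0]] mid [   0.94 -107.48]
192 178.8 188.35 [[14.4, -118.1], [-12.3, -119.2]] mid [   1.05 -118.65]
198 179.09 188.63 [[14.1, -134.9], [-12.5, -136.0]] mid [   0.83 -135.42]
202 179.25 188.96 [[14.1, -146.0], [-13.0, -147.2]] mid [   0.54 -146.59]
204 179.39 188.72 [[13.9, -151.6], [-12.1, -152.7]] mid [   0.86 -152.16]
[255. 255. 255. 255. 254. 225. 115.  52.  52.  59.  59.  57.  58.  58.]
dowels [[   nan    nan]
 [ -21.4 -123.6]]
[[  -0.2 -158.3]]h.py:26: RuntimeWarning: invalid value encountered in scalar divide
  u,v=(w*U).sum()/w.sum(),(w*V).sum()/w.sum()
  return _methods._mean(a, axis=axis, dtype=dtype,
  ret = ret.dtype.type(ret / rcount)
```

Emit:
apply_moves:
  moves:
    - [[0.3,-0.09,0],[0,0,-0.003]]
    - [[0,0,0.6],[0,0,0]]
    - [[0,0,0.6],[0,0,0]]
    - [[0,0,0.6],[0,0,0]]
    - [[0,0,0.4],[0,0,0]]
    - [[0,0,0.2],[0,0,0]]
    - [[0,0,0],[0,0,0]]

```text
time: 13.9
tcp_pos: [0.5734, 0.1515, 0.0526]
orientation: [0.0, 0.715, 0.699, 0.0]
contact_force: [0.6, -1.4, -5.1]
width: 0.0231
finger_force: 60.0
```

Emit:
apply_moves:
  moves:
    - [[0,0,0.2],[0,0,0]]
    - [[0,0,0.15],[0,0,0]]
    - [[0,0,0.1],[0,0,0]]
    - [[0,0,0],[0,0,0]]

```text
time: 14.3
tcp_pos: [0.5736, 0.1516, 0.0485]
orientation: [0.0, 0.715, 0.699, 0.0]
contact_force: [0.2, 0.1, -5.4]
width: 0.0235
finger_force: 60.0
```

Emit:
apply_moves:
  moves:
    - [[0,0,0.1],[0,0,0]]
    - [[0,0,0],[0,0,0]]

```text
time: 14.5
tcp_pos: [0.5736, 0.1516, 0.0475]
orientation: [0.0, 0.715, 0.699, 0.0]
contact_force: [0.6, -0.3, -6.0]
width: 0.0234
finger_force: 60.0
```

Emit:
apply_moves:
  moves:
    - [[0,0,0.1],[0,0,0]]
    - [[0,0,0],[0,0,0]]

```text
time: 14.7
tcp_pos: [0.5737, 0.1516, 0.0472]
orientation: [0.0, 0.715, 0.699, 0.001]
contact_force: [-2.5, 0.2, 2.0]
width: 0.0233
finger_force: 60.0
```

Emit:
apply_moves:
  moves:
    - [[0,0,0.05],[0,0,0]]
    - [[0,0,0],[0,0,0]]

```text
time: 14.9
tcp_pos: [0.5737, 0.1516, 0.0471]
orientation: [0.0, 0.715, 0.699, 0.001]
contact_force: [-3.8, -0.7, 5.9]
width: 0.0234
finger_force: 60.0
```

Emit:
apply_moves:
  moves:
    - [[0,0,0],[0,0,0]]
    - [[0,0,0],[0,0,0]]
    - [[0,0,0],[0,0,0]]
    - [[0,0,0.3],[0,0,0]]
    - [[0,0,0.4],[0,0,0]]
    - [[0,0,0.2],[0,0,0]]
    - [[0,0,0],[0,0,0]]
  hand: 3.8

```text
time: 15.6
tcp_pos: [0.5733, 0.1515, 0.0364]
orientation: [-0.0, 0.715, 0.699, -0.0]
contact_force: [-0.2, 0.4, -0.5]
width: 0.0379
finger_force: 0.0
```

```bash
python3 - <<'E'
from h import *
from rig import bot
f=bot.grab_frame("top");np.savez("pics/t4.npz",**f);g=f["color"].min(2).astype(float);L=205
for c in(186,192,198,202):
    s=g[170:200,c];i=j=15
    while s[i-1]>L:i-=1
    while s[j+1]>L:j+=1
    a=170+i-(s[i]-L)/(s[i]-s[i-1]);b=170+j+(s[j]-L)/(s[j]-s[j+1])
    q=inv(J,plane(f,[[c,a],[c,b]],.032))*1e3;print(c,round(a,2),round(b,2),q.mean(0).round(2))
print(g[184,196:214])
for e in (200,203,206): print(e,(inv(J,plane(f,[[e,184.5]],.032))*1e3).round(1))
E
python3 plan.py .5737 .1516 .037 1.544 1
```

```text
186 179.78 188.91 [  0.51 -96.95]
192 179.78 189.29 [   0.54 -114.19]
198 180.08 189.55 [   0.34 -131.41]
202 180.57 189.61 [-5.000e-02 -1.429e+02]
[255. 255. 255. 255. 255. 255. 255. 255. 254. 242. 154.  77.  59.  58.
  57.  58.  60.  60.]
200 [[   1.4 -137.1]]
203 [[   1.7 -145.7]]
206 [[   2.  -154.3]]
t 15.65 tcp [0.5735 0.1516 0.0367] D [0.2 0.  0.3] turn [ 0.    -0.     0.005] F [-0.7  0.4  0.3] w 0.0383 yaw 1.549
[[[0.0, 0.02, -0.03], [0.0, -0.0, 0.005]]]
```

Emit:
apply_moves:
  moves:
    - [[0,0,0],[0,0,0]]
    - [[0,0,0],[0,0,0]]
    - [[0,0,0],[0,0,0]]
    - [[0,0,0],[0,0,0]]
    - [[0,0,0],[0,0,0]]
  hand: 0
  grip_force: 60

```text
time: 16.15
tcp_pos: [0.5737, 0.1516, 0.0372]
orientation: [0.0, 0.715, 0.699, 0.0]
contact_force: [-0.3, -0.2, -0.9]
width: 0.0243
finger_force: 60.0
```

Emit:
apply_moves:
  moves:
    - [[0.3,0,0],[0,0,0]]
    - [[0.4,0,0],[0,0,0]]
    - [[0.4,0,0],[0,0,0]]
    - [[0.4,0,0],[0,0,0]]
    - [[0.3,0,0],[0,0,0]]
    - [[0.2,0,0],[0,0,0]]
    - [[0,0,0],[0,0,0]]

```text
time: 16.85
tcp_pos: [0.5742, 0.1705, 0.0372]
orientation: [0.001, 0.715, 0.699, -0.0]
contact_force: [-0.3, -10.3, 3.1]
width: 0.0242
finger_force: 60.0
```

Emit:
apply_moves:
  moves:
    - [[0.15,0,0],[0,0,0]]
    - [[0.15,0,0],[0,0,0]]
    - [[0,0,0],[0,0,0]]

```text
time: 17.15
tcp_pos: [0.5742, 0.1729, 0.0372]
orientation: [0.001, 0.715, 0.699, -0.001]
contact_force: [-0.4, -11.5, 3.4]
width: 0.0242
finger_force: 60.0
```

Emit:
apply_moves:
  moves:
    - [[0.1,0,0],[0,0,0]]
    - [[0.1,0,0],[0,0,0]]
    - [[0,0,0],[0,0,0]]

```text
time: 17.45
tcp_pos: [0.5742, 0.174, 0.0372]
orientation: [0.001, 0.715, 0.699, -0.001]
contact_force: [-0.0, -15.8, 3.0]
width: 0.0242
finger_force: 60.0
```

Emit:
apply_moves:
  moves:
    - [[0.1,0,0],[0,0,0]]
    - [[0,0,0],[0,0,0]]

```text
time: 17.65
tcp_pos: [0.5742, 0.1741, 0.0371]
orientation: [0.002, 0.715, 0.699, -0.002]
contact_force: [-0.8, -19.9, 4.4]
width: 0.0241
finger_force: 60.0
```

Emit:
apply_moves:
  moves:
    - [[0.15,0,0],[0,0,0]]
    - [[0,0,0],[0,0,0]]
    - [[0,0,0],[0,0,0]]
    - [[0,0,0],[0,0,0]]

```text
time: 18.05
tcp_pos: [0.5742, 0.1742, 0.0372]
orientation: [0.002, 0.715, 0.699, -0.003]
contact_force: [-0.3, -25.8, 5.3]
width: 0.0246
finger_force: 60.0
```

```bash
python3 - <<'E'
from h import *
from rig import bot
f=bot.grab_frame("top");g=bot.grab_frame("scene");G=f["color"].min(2).astype(float);L=205
for c in(180,184,188,194):
    s=G[170:200,c];i=j=15
    if s[15]<L: print(c,"dark");continue
    while s[i-1]>L:i-=1
    while s[j+1]>L:j+=1
    print(c,(inv(J,plane(f,[[c,169.5+i],[c,170.5+j]],.032))*1e3).mean(0).round(2))
s=G[184,186:212];k=186+np.nonzero(s>L)[0].max()+.5;print("near end",(inv(J,plane(f,[[k,184.5]],.032))*1e3).round(1),"expect -130")
b=cv2.resize(g["color"][182:302,255:415],(800,600),interpolation=cv2.INTER_CUBIC);cv2.imwrite("pics/end.png",b[...,::-1])
print(bot.read_state()["contact_force"])
E
```

```text
180 [ -0.53 -79.74]
184 [ -0.14 -91.23]
188 [   0.25 -102.71]
194 [   0.84 -119.91]
near end [[   1.3 -132.8]] expect -130
[ -1.0618932  -25.32642592   5.03032712]
```

View pics/end.png

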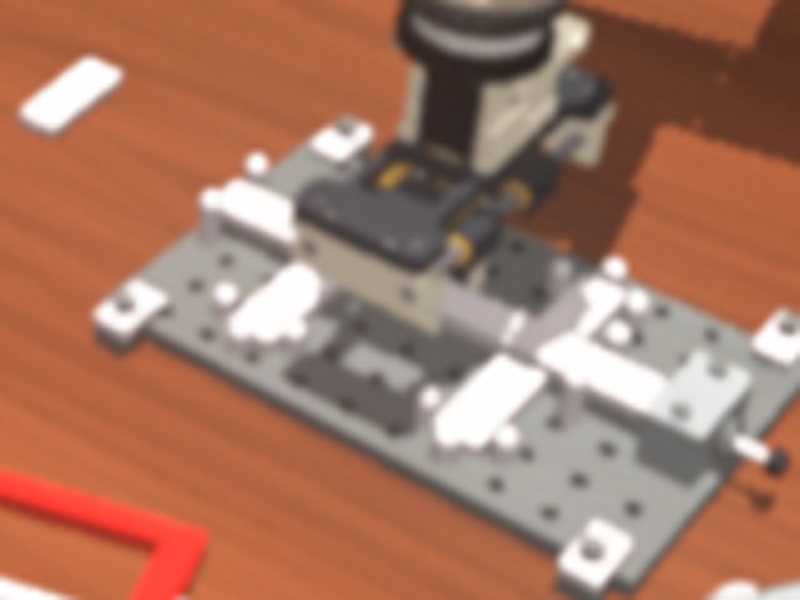

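The picture shows the slat's far end flush on the stop block (about 665,395), with the plunger pushed back so its tail stands out behind the block (760,455). Both runners are still between their dowels. The push holds at 25 N with no further travel.

```bash
python3 -c "
from rig import bot
print(bot.sign_off())"
```

```text
the job is handed in; nothing more can be done
None
```

The job is handed in: the runner is seated in its nest and let go, and the slat lies across both runners, held against the end stop with about 25 N; the sign-off returned no verdict.

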